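# Load the jar slide and hold it in its click stop at the reader

## Task

Set the small amber sample jar upright on the round mark of the sliding carriage and let go of it, without dropping it. Then take the carriage by its black grip and slide it along the rail, with the jar riding on it, towards the reader until you feel the ball click into its notch; do not run on into the end stop. Finish while still holding the grip there: do not let go, keep the carriage still with the ball seated in the notch, and leave the tall bottle, the can and the tub alone.

Things in the scene. Friction and masses are not known exactly. Their poses are not given: they have to be found in the camera images.
- jar: closed amber sample jar with a white lid, a straight round body 52 mm across, 70 mm tall in all, about 0.13 to 0.25 kg, standing on the bench to the left or right of the rail. Origin: centre of its underside; z up through the lid.
- rail: fixed linear rail on the bench, 60 mm wide, 290 mm long with its black end blocks, 22 mm high. Origin: centre of its underside. Its y axis is the line along which the carriage slides (loading end at -y, sliding towards +y); x points across it, away from the robot, to the reader; z up. It is turned up to 0.3 rad either way about z.
- carriage: aluminium plate sliding on the rail, 170 mm (x, across the rail) by 76 mm (y) by 10 mm, its top 34 mm above the bench. Origin: centre of its underside; axes parallel to the rail's. In the rail's frame its origin slides from y = -85 mm (stop at the loading end; it starts within 30 mm of it) to y = +85 mm (end stop to be kept clear of). Sliding takes about 1.5 N.
- pad (a point): centre of the round black mark, 68 mm across, flat with the carriage's top (34 mm above the bench), at x = +48 mm on the carriage: the jar's place. The mark has no rim.
- grip (a point): point in the black grip, an upright block on the near side of the carriage, 20 mm (carriage x) by 36 mm (carriage y) by 38 mm tall, its top 72 mm above the bench, at x = -62 mm on the carriage. The point is in the middle of the block, 60 mm above the bench. It can be pinched from above either way.
- detent_ball (a joint): drop of the spring ball hidden under the carriage, in m: 0 to 0.0005 riding on its flat track, about 0.005 seated in the notch, 0.003 at 2 mm off the notch's centre. Moving to +y, the carriage is first pulled ahead over 6 mm with a force growing to some 5 N, then past the centre suddenly resists with as much.
- reader: fixed white optical reader beyond the rail, 60 by 64 mm, 100 mm tall, with a black lens barrel 38 mm across, 68 mm above the bench, facing the rail. Origin: on the bench below its front face (barrel 22 mm in front); axes as the rail's. In the notch, the carriage's middle is within 10 mm (along y) of the lens axis: it is only roughly lined up; the click tells the true place.
- bottle: bystander: tall white bottle, 62 mm across, 150 mm tall, on the bench on the other side of the rail from the jar. Origin: centre of its underside.
- can: bystander: plain steel can, 72 mm across, 90 mm tall, on the bench beyond and to the left of the rail. Origin: centre of its underside.
- tub: bystander: empty amber tub, 100 by 130 mm, 75 mm tall, on the bench beyond and to the right of the rail. Origin: centre of its underside.
Things that resemble listed ones, but are neither listed nor needed, are in the scene too. Leave any purple look-alike of the jar alone.

How it is judged:
On the way, in this order (a step that is already met when the one before it is completed fails the run):
1. the jar stands on the round mark, let go, before the ball has clicked in (horizontal distance between jar and pad below 0.014 m and angle between jar's own z axis and vertical below 0.1 rad and contact force between jar and carriage above 0.5 N and contact force between jar and the arm below 0.1 N and contact force between jar and the fingers below 0.1 N and value of joint detent_ball below 0.001 m), for 0.2 s.
2. the carriage, held in the fingers, has clicked into the notch with the jar on it (horizontal distance between jar and pad below 0.014 m and angle between jar's own z axis and vertical below 0.1 rad and contact force between jar and carriage above 0.5 N and contact force between jar and the arm below 0.1 N and contact force between jar and the fingers below 0.1 N and value of joint detent_ball above 0.003 m and contact force between the fingers and carriage above 2 N and linear speed of carriage below 0.01 m/s), for 0.2 s.
At the end, for the whole second after the job is handed in: The ball has dropped over 3 mm (within about 2 mm of the notch centre), the fingers hold the carriage (over 2 N), it is still (under 10 mm/s), and the jar, untouched, stands on it within 14 mm of the mark centre, tilted under 0.1 rad (all of step 2); the arm keeps its last pose, push and grip.
It fails at once if the jar is tipped by more than 0.5 rad (angle between jar's own z axis and vertical above 0.5 rad).
It fails at once if the jar is dropped (let go and falling faster than 0.45 m/s, from more than about 1 cm) (contact force between jar and the fingers below 0.01 N and linear speed of jar above 0.45 m/s).
It fails at once if the carriage is run into the end stop (within 4 mm of it) (y of carriage in the frame of rail above 0.081 m).
It fails at once if the bottle, can or tub is disturbed (moved more than 20 mm) (distance of any of bottle, can, tub from where it was at the start of the episode above 0.02 m).
It also fails if it takes over 64 s, if anything falls off the work surface, if the arm or the gripper's body presses on something with over 40 N, if the wrist force passes 120 N, or if a joint passes its speed limit or range.

## Robot

A 7-joint arm with a two-finger parallel gripper is mounted at the origin on the work surface. World frame = base frame: x ahead of the robot, y to its left, z up, the work surface at z = 0. Lengths are in m, angles in rad, forces in N, time in s.
With the tool pointing down it reaches from about 0.425 to 0.95 m from the base axis. Payload 4.7 kg.
Tool frame: the origin (TCP) lies on the centre line of the jaws, within the pads' length; the fingertips stand robot.nose_length ahead of it and the grasp point (between the pads) lies 8 mm behind it (robot.nose_length is the distance from the TCP to the fingertips, in m); z points along the fingers, x is the direction in which the jaws open and shut, and the axes are right-handed (so a half turn about z gives the same grasp; the last joint's range is limited). The gripper opens to 85 mm and grips with 20 to 120 N. Pads are 22 mm wide; open, the fingers measure 114 mm over their backs; the gripper's body (76 mm by 85 mm) begins 54 mm behind the grasp point. The pads swing forward as they close: fully open they stand 13 mm farther back than shut.
Start: joints at [1.142, 0.469, -0.049, 1.532, 0.024, 1.141, -0.082], TCP at [0.263, -0.622, 0.21] pointing down, gripper open.
Joint ranges: [-2.59, 2.59], [-0.33, 1.99], [-1.39, 1.29], [0.1, 2.45], [-1.04, 4.18], [0.21, 1.99], [-2.66, 2.66]. Speed limits (rad/s): [2.57, 2.57, 3.14, 3.14, 3.14, 3.14, 3.14].

## Interface

Orientations are given as [roll, pitch, yaw] about the fixed x, y, z axes, in that order (R = Rz(yaw) Ry(pitch) Rx(roll)).
In Python, from plant import robot gives the robot as it stands. Calls block until the motion is done:
- robot.goto(position, orientation): joint-space move of the TCP to a pose.
- robot.move_straight(position, vel=0.15, attitude=None, contact_N=None): straight line of the TCP; attitude=None keeps the orientation; vel is the mean speed in m/s. With contact_N (N) it stops when the force on the tool has changed by that much, and returns True; else False.
- robot.move_joints(angles): joint-space move.
- robot.grip(opening, strength=None): opening from 0.0 (shut) to 1.0 (fully open); strength is the grip in N (None keeps the last); returns when the fingers have stopped.
- robot.sleep(seconds).
- robot.inverse_kinematics(position, orientation): joint angles nearest the present ones, or None.
- robot.sense(): the state.
- robot.grab_frame(name): name is "scene" or "top" or "wrist"; returns a dict with "image" (420x560x3 uint8, red, green, blue), "range_z" (420x560 float32, m along the optical axis (not along the pixel's ray), 0 where there is no reading), "fx", "fy", "cx", "cy" (pixels), "R" (3x3) and "t" (3): a world point X has camera coordinates R X + t. Camera axes: x right, y down, z forward; pixel columns grow to the right and rows downward; lengths in m; the calibration is good to about 2 mm. A picture is of the moment at which its call begins.
A pose or a line that the arm cannot do raises robot.IKError and nothing moves.
- robot.close_job(): hands the job in, once; it reports no verdict.
The state is a dict: "t": time; "joint_pos": joint angles; "joint_velocities": joint speeds; "effort": joint torques, N m; "tcp_pos": TCP position; "tcp_rot": TCP orientation; "wrist_force": force on the tool from outside, world axes, zero at the start; "torque": the same for the moment, N m; "opening": opening from 0.0 (shut) to 1.0 (fully open).
Only numpy, scipy, OpenCV 4.12 (cv2) and the standard library are available. Lean on these libraries where they do the work, as an engineer would, in place of code of your own. Each camera call takes 0.05 s, during which the arm holds its last target. There are 200 camera calls.

## Working session

There is one attempt and no reset: what is moved stays moved. The work goes in short steps, each a Python script; the robot and the scene stay as the last script left them, time stands still between calls to the robot, and variables do not carry over. Pictures are saved under pics/ and viewed, about 8 in all and at most 12, crops included, and the job is handed in when it is done.

```bash
mkdir -p pics
cat > h.py <<'E'
import numpy as np, cv2
from plant import robot
def snap(name,fn=None):
    f=robot.grab_frame(name)
    if fn: cv2.imwrite('pics/'+fn,f['image'][:,:,::-1])
    return f
def ray(f,u,v,z):
    R=np.array(f['R']);t=np.array(f['t']);c=-R.T@t
    d=R.T@np.array([(u-f['cx'])/f['fx'],(v-f['cy'])/f['fy'],1])
    return c+d*(z-c[2])/d[2]
def cloud(f):
    Z=f['range_z'];v,u=np.indices(Z.shape)
    P=np.stack([(u-f['cx'])/f['fx']*Z,(v-f['cy'])/f['fy']*Z,Z],-1)-np.array(f['t'])
    return P@np.array(f['R'])
E
python3 - <<'E'
from h import *
import pickle
fs={n:snap(n,n+'0.png') for n in('scene','top')}
pickle.dump(fs,open('f0.pkl','wb'))
for n,f in fs.items(): print(n,-np.array(f['R']).T@f['t'],f['fx'],np.array(f['R'])[2])
print(robot.sense(),robot.nose_length)
E
```

```text
scene [ 1.31460431 -0.34370283  0.88710243] 404.27921549466566 [-0.65734963  0.27287853 -0.70244485]
top [ 0.29060726 -0.00592349  1.18662463] 471.36980658191806 [ 0.22870276 -0.01790091 -0.9733317 ]
{'t': 0.1, 'joint_pos': array([ 1.14207005,  0.46937289, -0.04860173,  1.53357867,  0.02408795,
        1.14099268, -0.08231552]), 'joint_velocities': array([-0.00068097, -0.00168023,  0.00084662, -0.00193275, -0.00175597,
       -0.00012814, -0.00156161]), 'effort': array([ 1.25818566e-03, -5.11511779e+01, -4.69449023e-02, -2.38389587e+01,
        1.07712598e-02,  4.35922266e-03,  6.58246748e-06]), 'tcp_pos': array([ 0.26254912, -0.62123578,  0.20945647]), 'tcp_rot': array([ 3.14154531e+00,  1.76595897e-03, -1.17095548e+00]), 'wrist_force': array([-0.02892993,  0.00418226, -0.19151861]), 'torque': array([-0.03018632, -0.02566143, -0.00704172]), 'opening': 0.9981793479815472} 0.011
```

View pics/top0.png

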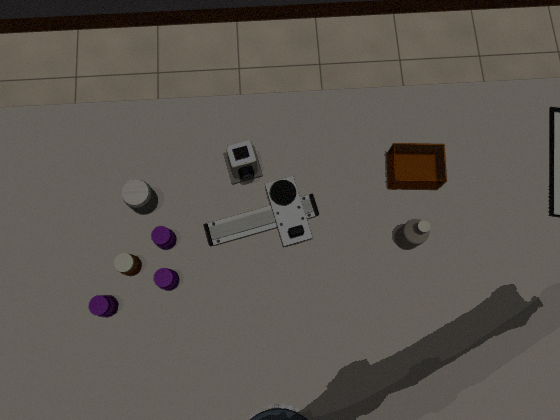

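View pics/scene0.png

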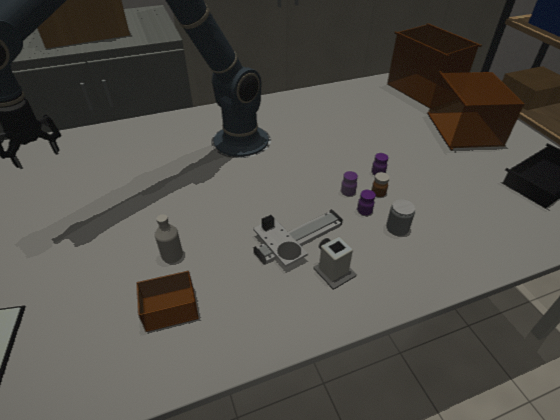

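The top view shows the jar's white lid at (125,263), with purple look-alikes at (163,237), (166,279) and (103,305). The carriage mark is at (283,192), the grip at (296,231), and the rail end blocks at (208,233) and (315,205). The scene view agrees.

Run:
```python
from h import *
import pickle
fs=pickle.load(open('f0.pkl','rb'));f=fs['top'];im=f['image'].astype(int)
def blob(mask,u,v,r=25):
    m=np.zeros(mask.shape,np.uint8);m[v-r:v+r,u-r:u+r]=mask[v-r:v+r,u-r:u+r]
    n,l,s,c=cv2.connectedComponentsWithStats(m)
    k=1+np.argmin([np.hypot(*(c[i]-[u,v]))-0.2*np.sqrt(s[i,4]) if s[i,4]>15 else 99 for i in range(1,n)])
    return c[k],s[k],l==k
b=im.max(2)
jl,s,_=blob((im[:,:,0]>115)&(im[:,:,2]>70),125,263);print('jar',jl,s,ray(f,*jl,.07))
d=b<50
for n,u,v,z,r in(('pad',283,192,.034,18),('grip',296,231,.072,12),('blkL',208,233,.022,14),('blkR',315,205,.022,14)):
    c,s,_=blob(d,u,v,r);print(n,c,s,ray(f,*c,z))
for n,u,v,z in(('p1',162,236,.07),('p2',165,278,.07),('p3',101,305,.07),('can',136,188,.09),('bottle',423,227,.15),('reader',241,152,.1)):print(n,ray(f,u,v,z))
c=im[180:250,260:325].astype(np.uint8)
big=lambda a,u,v,r:cv2.resize(np.clip(a[v-r:v+r,u-r:u+r]*1.6,0,255).astype(np.uint8),(400,400))
cv2.imwrite('pics/crop1.png',np.hstack([big(im,275,205,70),big(im,135,270,50)])[:,:,::-1])
```

```text
jar [131. 259.] [131 259   1   1   1] [0.4721678  0.32356759 0.07      ]
pad [282.53435115 192.17366412] [270 180  26  26 524] [ 0.62623162 -0.04867474  0.034     ]
grip [295.53333333 231.24666667] [288 225  16  13 150] [ 0.51537757 -0.07224899  0.072     ]
blkL [208.01020408 234.56122449] [204 223  11  23  98] [0.53026548 0.14516999 0.022     ]
blkR [313.62 204.28] [309 194  10  22 100] [ 0.5928259  -0.12636068  0.022     ]
p1 [0.52354666 0.24961713 0.07      ]
p2 [0.42207253 0.24316556 0.07      ]
p3 [0.36834347 0.39223445 0.07      ]
can [0.64173336 0.30714515 0.09      ]
bottle [ 0.49205396 -0.35482016  0.15      ]
reader [0.71522081 0.04865918 0.1       ]
```

View pics/crop1.png

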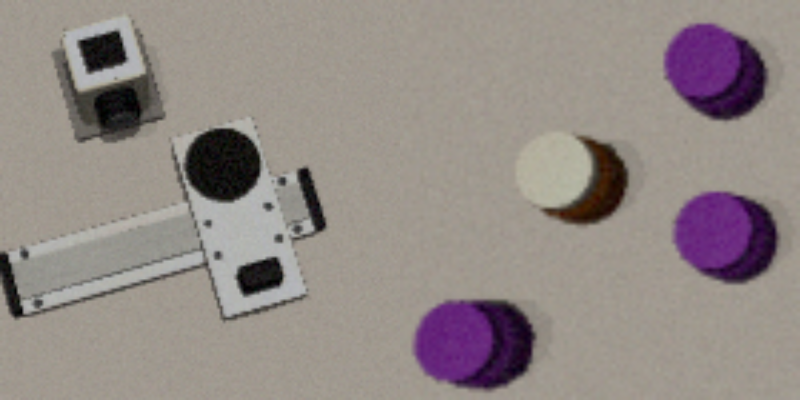

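Run:
```python
from h import *
import pickle
fs=pickle.load(open('f0.pkl','rb'));f=fs['top'];im=f['image'].astype(int)
jl=np.array([123.5,262.3]);J=ray(f,*jl,.07);print('jar',J, 'lens',ray(f,246,173,.068))
s=robot.sense();p=s['tcp_pos']
yaw=0.22-np.pi/2
robot.move_straight([p[0],p[1],.36],vel=.3)
robot.goto([J[0]-.0,J[1],.26],[np.pi,0,yaw])
f=snap('wrist','w1.png');pickle.dump(f,open('w1.pkl','wb'))
i=f['image'].astype(int);m=((i.min(2)>90)&(i[:,:,0]-i[:,:,2]<60)).astype(np.uint8)
print(robot.sense()['t'],robot.sense()['tcp_pos'],f['range_z'][200:220,270:290].mean())
C=cloud(f);k=(C[:,:,2]>.062)&(C[:,:,2]<.08)&(f['range_z']>0)&(i[:,:,2]<1.25*i[:,:,1]) 
k&=np.hypot(C[:,:,0]-J[0],C[:,:,1]-J[1])<.045
q=C[k];print(k.sum(),q.mean(0),(q.max(0)+q.min(0))/2,np.ptp(q,axis=0))
```

```text
jar [0.46533232 0.34127192 0.07      ] lens [0.67142815 0.04029449 0.068     ]
4.2417 [0.46587322 0.34072236 0.25986048] 0.43811706
1295 [0.46638734 0.34242962 0.07006693] [0.46563828 0.34224868 0.06758104] [0.04546639 0.04552925 0.01036851]
```

View pics/w1.png

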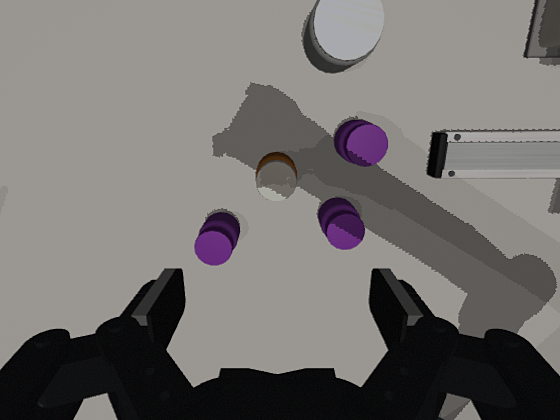

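The wrist view shows the jar at (276,178) centred between the open fingers, and the purple look-alikes are well clear. I'll pick it and then look at the mark.

Run:
```python
from h import *
import pickle
yaw=0.22-np.pi/2; J=np.array([.466,.342])
robot.move_straight([*J,.03],vel=.12)
robot.grip(0.0,strength=40)
s=robot.sense();print(s['opening'],s['wrist_force'],s['tcp_pos'])
robot.move_straight([*J,.2],vel=.12)
s=robot.sense();print(s['opening'],s['wrist_force'])
robot.goto([.60,-.05,.25],[np.pi,0,yaw])
f=snap('wrist','w2.png');g=snap('top','t2.png');pickle.dump((f,g),open('w2.pkl','wb'))
print(robot.sense()['t'],robot.sense()['opening'],robot.sense()['tcp_pos'])
```

```text
0.5264231836064124 [-0.21934684 -1.62173324  4.58681604] [0.46622966 0.34200618 0.03043328]
0.5268480390312547 [-0.4364227  -0.14049528 -2.64885718]
9.975 0.5277225587490008 [ 0.5998123  -0.0479192   0.25011047]
```

View pics/w2.png

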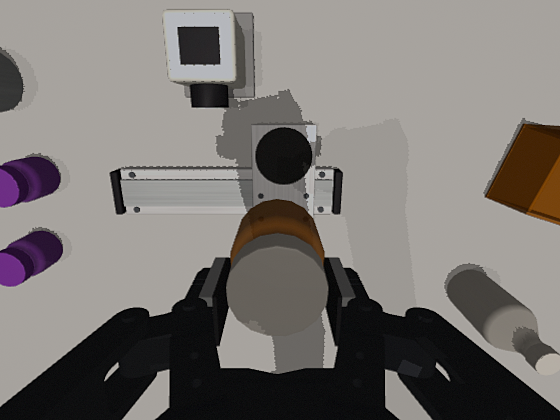

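The wrist view shows the jar held upright, with its lid at about (279,285). The mark is at (284,155) and the rail end blocks are at (118,192) and (337,191).

Run:
```python
from h import *
import pickle
f,g=pickle.load(open('w2.pkl','rb'))
i=f['image'];d=(i.max(2)<50).astype(np.uint8)
n,l,s,c=cv2.connectedComponentsWithStats(d)
k=l[155,284];print('pad',c[k],s[k]);P=ray(f,*c[k],.034);print(P)
for u,v in((118,192),(337,191)):
    k=l[v,u];print(c[k],s[k],ray(f,*c[k],.022))
L=i.min(2);Z=cloud(f);z=f['range_z'];m=(Z[:,:,2]>.275)&(z>0);m[:200]=0;m[:,:236]=0;m[:,322:]=0;m[345:]=0
m&=(i.min(2)>60);q=Z[m];print('lid',m.sum(),np.median(q,0),(q.max(0)+q.min(0))/2,np.ptp(q,axis=0))
# top view of the pad
i=g['image'];d=(i.max(2)<50).astype(np.uint8);n,l,s,c=cv2.connectedComponentsWithStats(d)
for k in range(1,n):
    if 60<s[k,4]<900:print(c[k],s[k])
```

```text
pad [283.38962076 155.49181637] [ 256  127   56   57 2505]
[ 0.6263247 -0.0492302  0.034    ]
[117.32987013 191.16103896] [110 169  16  45 385] [0.53472512 0.14497068 0.022     ]
[336.9273743  190.99162011] [332 169  11  45 358] [ 0.59621361 -0.12596941  0.022     ]
lid 7311 [ 0.60266485 -0.04765523  0.28971581] [ 0.5991913  -0.04784366  0.28347862] [0.04688985 0.04268668 0.01692641]
[297.18707483  79.91836735] [266  62  60  47 294]
[551.65895954 162.04238921] [549 107  11 110 519]
[425.5        154.63855422] [394 144  52  36 664]
[240.71612903 152.45806452] [233 146  16  14 155]
[147.95571956 204.14760148] [131 186  27  28 271]
[208.12359551 234.53932584] [204 224  10  22  89]
[295.5       231.2345679] [288 225  16  14 162]
[169.64957265 241.57264957] [159 230  17  20 117]
[173.36458333 281.03125   ] [164 269  15  21  96]
[479.41119221 327.1703163 ] [455 289  46  72 411]
[111.06666667 305.94545455] [ 99 296  19  21 165]
[280.558753   414.82014388] [250 408  58  12 417]
[445.25 417.38] [433 415  27   5 100]
```

Run:
```python
from h import *
import pickle
P=[.6263,-.0491]
robot.move_straight([*P,.15],vel=.15);robot.move_straight([*P,.075],vel=.1)
h=robot.move_straight([*P,.060],vel=.01,contact_N=2.5)
s=robot.sense();print(h,s['tcp_pos'],s['wrist_force'],s['t'])
robot.grip(0.85)
print(robot.sense()['wrist_force'])
robot.sleep(.3)
robot.move_straight([*P,.19],vel=.12)
yaw=.223-np.pi/2
G=np.array(P)-.11*np.array([np.cos(.223),np.sin(.223)]);print(G)
robot.move_straight([*(G-[.0,0]),.19],vel=.15)
f=snap('wrist','w3.png');pickle.dump(f,open('w3.pkl','wb'));print(robot.sense()['t'])
i=f['image'];C=cloud(f);z=f['range_z']
m=(np.abs(C[:,:,2]-.104)<.004)&(z>0)&(np.hypot(C[:,:,0]-P[0],C[:,:,1]-P[1])<.05)
q=C[m];print('lid',m.sum(),(q.max(0)+q.min(0))/2,q.mean(0),np.ptp(q,axis=0))
m=(np.abs(C[:,:,2]-.072)<.004)&(z>0)&(np.hypot(C[:,:,0]-G[0],C[:,:,1]-G[1])<.035)
q=C[m]
if len(q):print('grip',m.sum(),(q.max(0)+q.min(0))/2,q.mean(0),np.ptp(q,axis=0))
```

```text
True [ 0.62626941 -0.04914544  0.06443606] [-0.42549591 -0.43550273  4.94986136] 12.725
[ 0.12178348 -0.03411134  0.15812464]
[ 0.51902378 -0.0734272 ]
15.55
lid 3488 [ 0.62537522 -0.04915379  0.10367087] [ 0.62583761 -0.04898259  0.10415232] [0.04565562 0.04599447 0.00648943]
grip 808 [ 0.51839332 -0.07339263  0.07112486] [ 0.5187933  -0.07322378  0.07178881] [0.02479786 0.0374469  0.00619978]
```

View pics/w3.png

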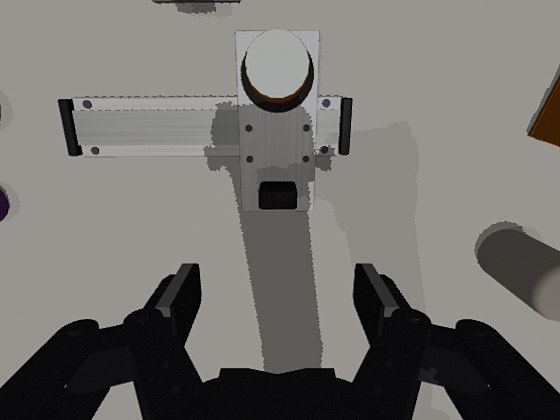

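The jar stands upright on the mark, lid at (277,63), within about 1 mm of the mark centre. The grip at (277,195) lies straight ahead of the jaws at (0.5188, -0.0733). Next I'll take hold of it and slide to just short of the expected notch.

```bash
cat >> h.py <<'E'
Y=np.array([-np.sin(.223),np.cos(.223)]);C0=np.array([.5655,.0095])
def ry(p): return float((np.array(p[:2])-C0)@Y)
E
python3 - <<'E'
from h import *
G=np.array([.5188,-.0733])
robot.move_straight([*G,.12],attitude=[np.pi,0,.223-np.pi/2],vel=.12)
print(robot.move_straight([*G,.055],vel=.08,contact_N=8))
robot.grip(0.0,strength=50)
s=robot.sense();print(s['opening'],s['wrist_force'],s['tcp_pos'],ry(s['tcp_pos']),s['t'])
p=s['tcp_pos'].copy()
for tgt,v in((.02,.03),(.02,.04),(.01,.03)):
    p[:2]+=tgt*Y;robot.move_straight(p,vel=v);s=robot.sense();print(ry(s['tcp_pos']),s['wrist_force'][:2]@Y,s['wrist_force'],s['t'])
E
```

```text
False
0.0007529940639546082 [-0.39833044 -0.15376327 -0.11954399] [ 0.51879086 -0.07330885  0.05497702] -0.07042835014492076 17.925
-0.05057380872974948 0.7882033540824523 [0.06004334 0.82183223 0.03079906] 18.7417
-0.030398254064374824 0.38141186265268795 [-0.42925338  0.29375358 -0.54297573] 19.3917
-0.020256256267496147 -0.25488291571237515 [ 0.02246224 -0.25626068 -0.1156608 ] 19.875
```

The opening is about 0, so the grip was missed. I'll look.

Run:
```python
from h import *
f=snap('wrist');g=snap('top');s=snap('scene')
c=lambda i,u,v,w,h:cv2.resize(i[v-h:v+h,u-w:u+w],(400,300))
cv2.imwrite('pics/m4.png',np.vstack([np.hstack([cv2.resize(f['image'],(400,300)),c(g['image'],280,205,60,45)]),np.hstack([c(s['image'],285,235,60,45)]*2)])[:,:,::-1])
r=robot.sense();print(r['opening'],r['tcp_pos'])
```

```text
-0.003272802297169353 [ 0.5077843  -0.02472636  0.05496322]
```

View pics/m4.png

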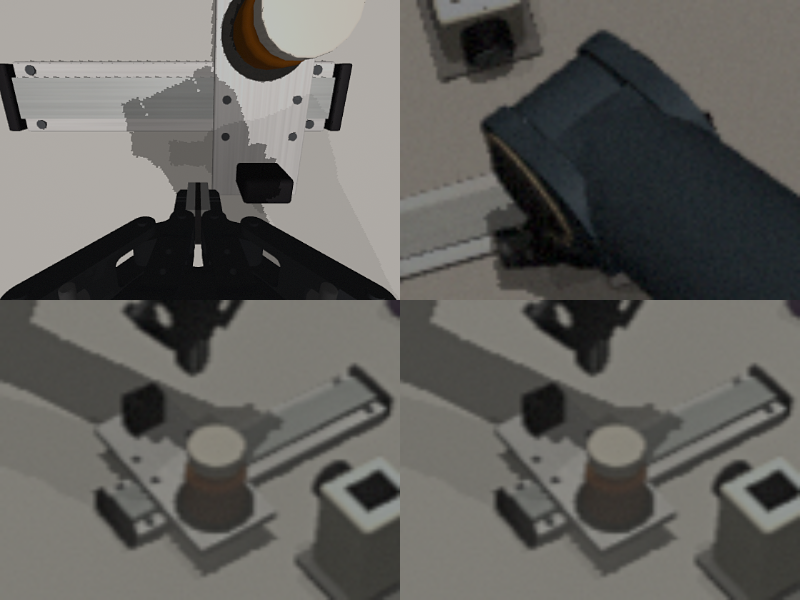

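Run:
```python
from h import *
r=robot.sense();print(r['tcp_pos'],r['tcp_rot'],r['opening'],r['wrist_force'])
f=snap('wrist');s=snap('scene')
def pr(f,X):
    c=np.array(f['R'])@X+f['t'];return np.array([f['cx']+f['fx']*c[0]/c[2],f['cy']+f['fy']*c[1]/c[2],c[2]]).round(3)
T=r['tcp_pos'];tip=T-[0,0,.011]
for n,q in(('w',f),('s',s)):
    print(n,'tip',pr(q,tip),'tcp',pr(q,T),'grip0',pr(q,np.array([.5188,-.0733,.072])))
C=cloud(f);z=f['range_z']
m=(C[:,:,2]>.064)&(C[:,:,2]<.076)&(z>0)&(f['image'].max(2)<60);m[:220]=0;m[:,:320]=0;m[285:]=0
q=C[m];print('grip',m.sum(),q.mean(0),q.min(0),q.max(0))
print('tips',C[262:300:6,277],z[262:300:6,277])
L=(np.abs(C[:,:,2]-.104)<.004)&(z>0);q=C[L];print('lid',q.mean(0),np.ptp(q,axis=0))
cv2.imwrite('pics/w5.png',f['image'][:,:,::-1])
```

```text
[ 0.5077843  -0.02472636  0.05496322] [-3.14158630e+00 -1.08555184e-04 -1.34806283e+00] -0.003272802297169353 [-0.48808882  0.54206576  0.22545662]
w tip [2.77633e+02 2.45959e+02 1.90000e-01] tcp [2.77690e+02 2.53936e+02 1.79000e-01] grip0 [3.75117e+02 2.68204e+02 1.63000e-01]
s tip [281.996 218.368   1.21 ] tcp [282.017 215.714   1.202] grip0 [267.782 218.075   1.169]
grip 2665 [ 0.52013504 -0.07177968  0.07116113] [ 0.50564786 -0.09159388  0.06402558] [ 0.53147318 -0.0543512   0.0739753 ]
tips [[ 0.51833253 -0.02191445  0.08655223]
 [ 0.5188686  -0.02178646  0.09339405]
 [ 0.51899215 -0.02175293  0.09895547]
 [ 0.5184996  -0.02186005  0.10302246]
 [ 0.5191358  -0.02171058  0.10875773]
 [ 0.51921705 -0.02168774  0.11318835]
 [ 0.51662995 -0.02227208  0.1131091 ]] [0.14596437 0.13927455 0.13393314 0.13020714 0.12454157 0.12029153
 0.1211664 ]
lid [ 0.61012376 -0.048422    0.1040348 ] [0.11995704 0.06319955 0.00799444]
```

The depth image and the scene view agree: the fingertips are really at about z = 0.08, some 30–36 mm higher than `tcp_pos` plus the nominal nose length gives. That also means the jar was held by its lid, since the 44.8 mm opening is the lid's width. The fingers closed in air above the grip. I'll measure the tip height in both finger states and correct for it.

```bash
cat >> h.py <<'E'
def tipz(f,cols,rows=(150,330)):
    C=cloud(f);z=f['range_z'];T=robot.sense()['tcp_pos'][2];o=[]
    for u in cols:
        col=[C[v,u,2] for v in range(*rows) if 0<z[v,u]<.2 and f['image'][v,u].max()<110 and np.hypot(*(C[v,u,:2]-robot.sense()['tcp_pos'][:2]))<.06]
        o.append(round(min(col)-T,4) if col else None)
    return o
E
python3 - <<'E'
from h import *
G=np.array([.5188,-.0733])
p=robot.sense()['tcp_pos']
robot.move_straight([*p[:2],.14],vel=.15)
print('shut',tipz(snap('wrist'),range(266,292,3)))
robot.grip(.62)
robot.move_straight([*G,.14],vel=.15)
f=snap('wrist','w6.png')
print('open',tipz(f,range(210,345,6),(200,330)),robot.sense()['opening'],robot.sense()['t'])
E
```

```text
shut [np.float64(0.0254), np.float64(0.0255), np.float64(0.0247), np.float64(0.0249), np.float64(0.0248), np.float64(0.0238), np.float64(0.0257), np.float64(0.0259), np.float64(0.0239)]
open [np.float64(0.029), np.float64(0.0301), np.float64(0.025), None, None, None, None, None, None, None, None, None, None, None, None, None, None, None, None, None, None, np.float64(0.0293), np.float64(0.0293)] 0.6174678612132869 21.975
```

View pics/w6.png

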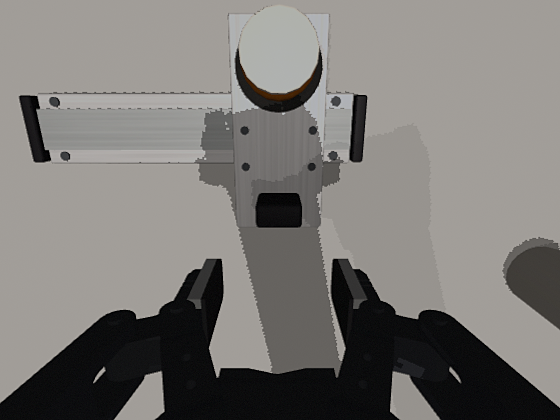

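The jaws straddle the grip (grip at (278,210), pads at (210,290) and (345,290)). The tips sit about 0.03 m above the TCP, so I'll lower the TCP to 0.016.

Run:
```python
from h import *
G=np.array([.5188,-.0733])
robot.move_straight([*G,.05],vel=.1)
print(robot.move_straight([*G,.016],vel=.05,contact_N=6))
w0=robot.sense()['wrist_force'];robot.grip(0.0,strength=50)
s=robot.sense();print(s['opening']*85,w0,s['wrist_force'],s['tcp_pos'],ry(s['tcp_pos']),s['t'])
if s['opening']>.3:
    p=s['tcp_pos'].copy()
    for d,v in((.01,.015),(.02,.03),(.02,.03)):
        p[:2]+=d*Y;robot.move_straight(p,vel=v);s=robot.sense();print(ry(s['tcp_pos']),s['wrist_force'][:2]@Y,s['wrist_force'],s['t'])
    f=snap('wrist','w7.png')
```

```text
False
35.385231475780095 [0.0780855  0.27391042 0.08085493] [-0.77909657 -1.2246675   2.85719291] [ 0.51912993 -0.07347449  0.01648432] -0.07066487016810112 24.1417
-0.060775946142863684 -3.706016224009064 [-0.73689774 -3.96722067  3.8322609 ] 24.9417
-0.04000096894022691 -1.8122083690323734 [-0.8325743  -2.04702512  3.077181  ] 25.7583
-0.020301567235301934 -2.57197337071045 [-1.00594433 -2.86539621  3.15479691] 26.575
```

View pics/w7.png

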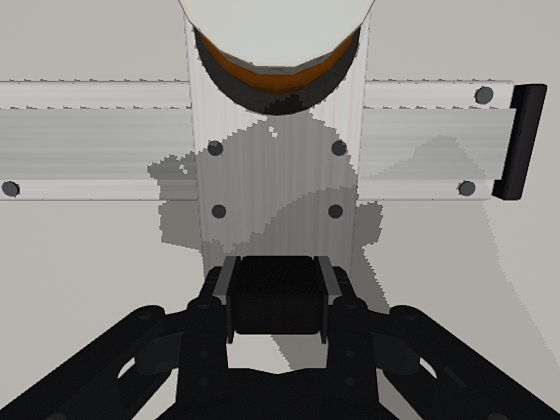

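The grip is pinched (35.4 mm opening) and the carriage, with the jar, moves with it. Now I'll make slow 1 mm steps while watching the force.

Run:
```python
from h import *
p=robot.sense()['tcp_pos'].copy();pulled=False;log=[]
def F(): 
    a=[]
    for _ in range(4): robot.sleep(.03);a.append(robot.sense()['wrist_force'][:2]@Y)
    return np.mean(a)
f0=[]
while ry(p)<.03:
    p[:2]+=.001*Y;robot.move_straight(p,vel=.01)
    f=F();y=ry(robot.sense()['tcp_pos']);log.append((round(ry(p)*1e3,1),round(y*1e3,2),round(f,2)))
    if len(f0)<6: f0.append(f);continue
    b=np.median(f0)
    if f>b+2.2: pulled=True
    if pulled and f<b+.6: break
    if f<b-4: break
print(log,pulled,robot.sense()['t'])
```

```text
[(-19.3, -19.38, np.float64(-3.23)), (-18.3, -18.25, np.float64(-3.11)), (-17.3, -17.14, np.float64(-3.37)), (-16.3, -16.04, np.float64(-2.56)), (-15.3, -15.17, np.float64(-2.64)), (-14.3, -14.25, np.float64(-3.0)), (-13.3, -13.12, np.float64(-2.8)), (-12.3, -12.19, np.float64(-3.4)), (-11.3, -11.24, np.float64(-3.29)), (-10.3, -10.15, np.float64(-3.19)), (-9.3, -9.09, np.float64(-2.73)), (-8.3, -8.16, np.float64(-2.86)), (-7.3, -7.23, np.float64(-2.45)), (-6.3, -5.98, np.float64(-2.19)), (-5.3, -4.97, np.float64(-1.8)), (-4.3, -3.85, np.float64(-0.49)), (-3.3, -2.85, np.float64(0.41)), (-2.3, -1.92, np.float64(0.59)), (-1.3, -0.96, np.float64(1.42)), (-0.3, 0.11, np.float64(2.19)), (0.7, 0.54, np.float64(0.88)), (1.7, 0.78, np.float64(-3.15))] True 35.0917
```

Run:
```python
from h import *
p0=robot.sense()['tcp_pos'].copy();G=C0+0
def rep(k):
    robot.sleep(.4);s=robot.sense();print(k,round(ry(s['tcp_pos'])*1e3,2),s['wrist_force'][:2]@Y,s['opening']*85,s['t'])
rep('now')
cmd=p0.copy();cmd[:2]+=(.0017+.0004-ry(p0))*Y
robot.move_straight(cmd,vel=.005);rep('+0.4')
cmd[:2]-=.0006*Y;robot.move_straight(cmd,vel=.005);rep('back')
f=snap('wrist','w8.png');s=snap('scene')
C=cloud(f);z=f['range_z'];T=robot.sense()['tcp_pos']
X=np.array([Y[1],-Y[0]]);pad=T[:2]+.11*X
c=cv2.resize(s['image'][170:290,220:380],(640,480))
cv2.imwrite('pics/s8.png',c[:,:,::-1])
C=cloud(s);z=s['range_z'];m=(np.abs(C[:,:,2]-.104)<.004)&(z>0)&(np.hypot(*(C[:,:,:2]-pad).transpose(2,0,1))<.05)
q=C[m];print('lid',m.sum(),q.mean(0),'pad',pad)
```

```text
now 0.9 -4.52076156460103 35.672593749382834 35.4917
+0.4 0.98 -5.674868724743827 35.03518493058228 36.1417
back 0.97 -5.743538977077562 35.160751955382885 36.8083
lid 165 [0.60976885 0.01921516 0.10372781] pad [0.61047663 0.02071169]
```

View pics/s8.png

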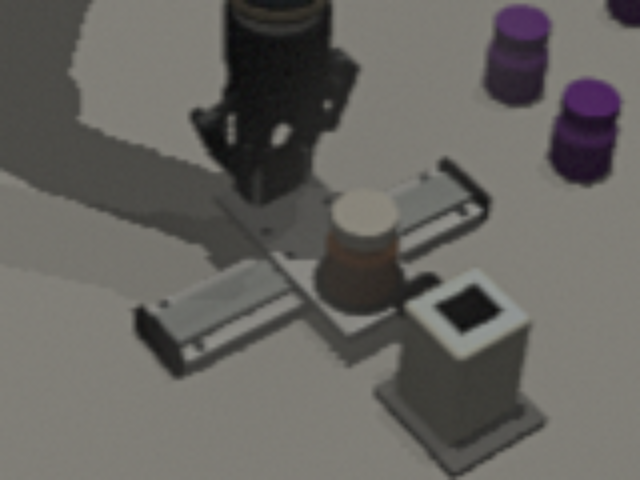

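The jar stands upright on the mark at (365,255) in front of the lens, and the fingers hold the grip at (265,190). The force went from pulling (+5 N over friction) to resisting at a carriage position of about 0.6 mm, so the ball is seated. I'll take off a little of the push and hand in.

Run:
```python
from h import *
p=robot.sense()['tcp_pos'].copy();p[:2]+=(.0008-ry(p))*Y
robot.move_straight(p,vel=.005);robot.sleep(.6)
s=robot.sense();print(ry(s['tcp_pos'])*1e3,s['wrist_force'][:2]@Y,s['opening']*85,s['t'])
robot.sleep(.4);s=robot.sense();y=ry(s['tcp_pos'])*1e3;print(y)
if 0<y<1.6: robot.close_job();print('closed')
```

```text
0.9445843942021427 -2.074512837322156 35.02236102231783 37.8
0.9182729580296111
the job is handed in; nothing more can be done
closed
```

The jar is standing on the round mark and the carriage is in the notch with the gripper still closed on its grip. I handed the job in at about 38 s; no verdict is reported.

**Jar:** Just after release, the wrist depth image put it within about 1 mm of the mark centre. With the carriage in the notch, the scene camera put it within about 2 mm of the mark, upright.

**Notch:**
- In 1 mm steps the force along the rail went from about −3 N (plain sliding) up to +2.2 N as the carriage was pulled ahead. It then dropped to between −3 and −5.7 N within less than 1 mm of real movement, which is the click.
- I eased off the push. The carriage held still at about 0.9 mm on my rail scale, close to the estimated notch centre of 0.6 mm, with −2 N along the rail and the gripper opening at 35 mm. It is about 80 mm short of the forbidden zone.

**What failed or disagreed:**
- **First grasp of the grip:** it closed in air. The fingertips are really 25–30 mm above the reported TCP, whereas the stated nose length puts them 11 mm below it. I saw this from the opening reading and the depth image, and corrected the height for the second grasp.
- **Jar pick:** for the same reason, the jar was carried by its lid rather than its body, but it did not slip.

The ball's drop cannot be read directly, so that it is seated rests on the force and position readings alone. I did not re-measure the bottle, can and tub; nothing was commanded near them and no unexpected contact showed.

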